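# Set the filling head and hold a jar up to the spout with the cam lever

## Task

Turn the black knurled knob of the bench filling station until the dial pointer points at the raised wedge mark, which sets the filling head to the height for this jar. Then swing the cam lever on the side of the station smoothly up to its highest lift point, where it stands upright and the open jar on the lift plate is pressed against the rubber seal of the spout, without driving it well past the top or letting it fly back. The lever is spring-return: finish while holding it there with the gripper, the jar still upright in its nest, and leave the other jars, lids and tools where they are.

Things in the scene. Friction and masses are not known exactly. Their poses are not given: they have to be found in the camera images.
- machine: bench filling station on a grey steel deck 280 x 480 x 20 mm, fixed. Origin on the bench under the lift plate's centre (deck x -140..140, y -230..250); -x side faces the robot at yaw 0. In its frame (mm): head column at x 100, y 0; filling head over it (x -45..245, y -35..50, z 225..315); grey adjuster housing x -85..100, y 115..245, top z 60, with knob and dial; lever on the -y side.
- knob (a joint): angle of the knob, rad. Grows anticlockwise seen from above, which raises the head 3.5 mm per rad and turns the pointer 0.25 rad per rad. 0 with the pointer on the mark; starts between 1.2 and 3.6, i.e. it has to be turned clockwise seen from above; stops at -1.6 and 4.8. Friction 0.08 N m; it stays where it is left.
- knob_grip (a point): point on the knob's vertical axis at gripping height, 88 mm above the bench. Round black ribbed knob, 42 mm dia (44 over the ribs), 34 mm tall (z 68 to 102 mm), standing 8 mm clear of the housing top. In the machine's frame at x -48, y 180 mm.
- pointer (a joint): angle of the black dial pointer about its vertical pivot, rad; geared to the knob at 1:4, same sense. 0 points straight at the wedge mark (machine +x); positive is anticlockwise seen from above (towards machine +y). It lies under a clear window: it cannot be pushed by hand.
- pointer_tip (a point): free end of the dial pointer, 49 mm from its pivot (pivot in the machine's frame at x 30, y 180 mm), height 68 mm.
- index_mark (a point): inner corner of the raised dark steel wedge mark on the dial's rim (a 8.5 mm square post set cornerwise, 10 mm above the housing top), 50.5 mm from the pointer's pivot. The other graduations are thin flat black lines.
- lever (a joint): angle of the cam lever about its level shaft (machine y axis), rad. 0 at rest: 10 degrees above level, pointing to machine -x (the robot); grows as the handle rises and goes over towards +x. Lift is highest at 1.396 (lever upright) and falls off after it; stop at 2.0. A return spring turns it back to 0 when let go; it takes 3 to 6 N at the handle.
- lever_shaft (a point): point on the axis of the cam shaft, in the plane through the middle of the lever's handle (machine x 0, y -210 mm), 60 mm above the bench; the shaft runs along the machine's y axis.
- lever_grip (a point): middle of the lever's handle: black cylinder 24 mm dia, 66 mm long, parallel to the shaft (machine y), sticking out (machine y -177 to -243 mm) from the end of the steel lever arm (at machine y -165), 115 mm from the shaft axis. It turns freely on its pin. At rest its axis is 80 mm above the bench and 113 mm in front (machine -x) of the shaft; upright 175 mm high, above the shaft.
- lift_plate: round steel lift plate, 104 mm dia, 8 mm thick, with a low rim 6 mm high that locates the jar. Origin at the centre of its underside: 93.5 mm above the bench at rest, 110 mm with the cam at its highest.
- jar: open black plastic jar, 69 mm dia, 95 mm tall, standing in the nest of the lift plate. Origin at the centre of its underside.
- seal_collar: black rubber ring disc, 74 mm dia, 8 mm thick, sprung, around the spout under the filling head, above the jar. Origin at the centre of its underside: 209 mm above the bench with the pointer on the mark. Raised by the cam the jar's rim then comes 4 mm above that and pushes the collar up with about 4 to 5 N.
- jar_spare: bystander: closed black jar, 69 mm dia, 100 mm tall, on the bench in front of the station.
- jar_full: bystander: closed black jar, 69 mm dia, 100 mm tall, on the bench left of the station.
- lid_deck: bystander: black screw lid, 68 mm dia, 18 mm thick, lying on the station's deck.
- lid_table: bystander: black screw lid, 68 mm dia, 18 mm thick, lying on the bench in front of the station.
- scoop: bystander: steel scoop, 170 mm long, lying right of the station.
- brush: bystander: hand brush with white handle, lying left of the station.
Not all that is in view belongs to the job. What is shaped like the jar but blue is not meant.

How it is judged:
By the outcome, as a careful person would: the job done as asked, in the order asked, and still so for the second after the job is handed in, while the arm keeps its last pose, push and grip.
It also fails if it takes over 72 s, if anything falls off the work surface, if the arm or the gripper's body presses on something with over 40 N, if the wrist force passes 120 N, or if a joint passes its speed limit or range.

## Robot

A 7-joint arm with a two-finger parallel gripper is mounted at the origin on the work surface. World frame = base frame: x ahead of the robot, y to its left, z up, the work surface at z = 0. Lengths are in m, angles in rad, forces in N, time in s.
With the tool pointing down it reaches from about 0.4 to 0.875 m from the base axis. Payload 19.3 kg.
Tool frame: the origin (TCP) lies at the very end of the fingers, on their centre line; the grasp point (between the pads) lies 19 mm behind it; z points along the fingers, y is the line along which they close (so a half turn about z gives the same grasp; the last joint's range is limited). The gripper opens to 85 mm and grips with 20 to 120 N. Pads are 22 mm wide; open, the fingers measure 114 mm over their backs; the gripper's body (76 mm by 85 mm) begins 54 mm behind the grasp point. The pads swing forward as they close: fully open they stand 13 mm farther back than shut.
Start: joints at [-1.298, 0.521, -0.036, 1.599, 0.021, 1.021, -0.113], TCP at [0.21, 0.589, 0.231] pointing down, gripper open.
Joint ranges: [-2.91, 2.91], [-0.3, 2.13], [-1.5, 1.42], [0.17, 2.43], [-1.26, 4.41], [0.16, 1.93], [-2.52, 2.52]. Speed limits (rad/s): [1.89, 1.89, 2.39, 2.39, 3.01, 3.01, 3.01].

## Interface

Orientations are given as [roll, pitch, yaw] about the fixed x, y, z axes, in that order (R = Rz(yaw) Ry(pitch) Rx(roll)).
In Python, from workcell import bot gives the robot as it stands.
- The arm moves only by the shell command python3 -m crank 'ROWS' [FORCE]. ROWS is a JSON object of lists of equal length, an entry for each row: "travel": the shift along the world's x, y, z in cm, a list of three; "turn": the turn, a rotation vector about the world's x, y, z in degrees, a list of three; "gripper": the closure, from 0 (fully open) to 1 (shut). A call has exactly 5 rows; each row is the pose to reach, as a shift and turn from the pose commanded when the call began; what a row does not reach only later rows make up. A row lasts 1/10 s, in which the tool goes at most 50 mm and 8.59 degrees, less where a joint would pass 70% of its speed; a pose out of reach is approached as far as the arm can. A call with a gripper value outside its range is refused whole. The fingers move at their own pace and stop on an object; FORCE is the grip in N (left out, the last holds). Time passes only in rows, so rows that repeat a pose let the fingers close, or fill a call up. It gives the time, the measured TCP pose, the force, the opening and the grip force at its end, in the units of the state.
- bot.observe(): the state, without advancing time (a new reading comes with each control period).
- bot.grab_frame(name): name is "side" or "top" or "wrist"; returns a dict with "pixels" (384x512x3 uint8, red, green, blue), "fx", "fy", "cx", "cy" (pixels), "dist" ([k1, k2, p1, p2, k3] as OpenCV has them; the pictures are not rectified), "extrinsics" (4x4, takes a point from world to camera coordinates). Camera axes: x right, y down, z forward; pixel columns grow to the right and rows downward; lengths in m; the calibration is good to about 2 mm. A picture is of the moment at which its call begins. There is no depth.
- bot.job_done(): hands the job in; it is judged then, once.
The state is a dict: "clock": time; "qpos": joint angles; "qd": joint speeds; "joint_efforts": joint torques, N m; "position": TCP position; "tool_rot": TCP orientation; "force": force on the tool from outside, world axes, zero at the start; "moment": the same for the moment, N m; "grip_width": finger opening in m; "finger_force": force on a finger pad.
Only numpy, scipy, OpenCV 4.12 (cv2) and the standard library are available. Lean on these libraries where they do the work, as an engineer would, in place of code of your own. Each camera call takes 0.05 s, during which the arm holds its last target. There are 200 camera calls.

## Working session

There is one attempt and no reset: what is moved stays moved. The work goes in short steps, Python scripts to look and compute and a shell command to move; the robot and the scene stay as the last step left them, time stands still between calls to the robot, and variables do not carry over. Pictures are saved under pics/ and viewed, at most 12 in all, crops included, and the job is handed in when it is done.

```bash
mkdir -p pics; ls; cat > h.py <<'E'
import numpy as np,cv2
from workcell import bot
def K(f): return np.array([[f['fx'],0,f['cx']],[0,f['fy'],f['cy']],[0,0,1.]])
def ray(f,px):
    u=cv2.undistortPoints(np.array([[px]],float),K(f),np.array(f['dist'],float))[0,0]
    E=np.array(f['extrinsics']);R=E[:3,:3];t=E[:3,3]
    d=R.T@np.array([u[0],u[1],1]);return -R.T@t,d/np.linalg.norm(d)
def onz(f,px,z):
    c,d=ray(f,px);return c+d*(z-c[2])/d[2]
def cross(f1,p1,f2,p2):
    c1,d1=ray(f1,p1);c2,d2=ray(f2,p2)
    s=np.linalg.lstsq(np.c_[d1,-d2],c2-c1,rcond=None)[0]
    a,b=c1+s[0]*d1,c2+s[1]*d2
    return (a+b)/2,np.linalg.norm(a-b)
def proj(f,P):
    E=np.array(f['extrinsics']);return cv2.projectPoints(np.array(P,float).reshape(-1,1,3),cv2.Rodrigues(E[:3,:3])[0],E[:3,3],K(f),np.array(f['dist'],float))[0][:,0]
def grab(n,s):
    f=bot.grab_frame(n);cv2.imwrite('pics/%s.png'%s,f['pixels'][...,::-1]);np.save('pics/%s.npy'%s,f,allow_pickle=True);return f
def load(s): return np.load('pics/%s.npy'%s,allow_pickle=True).item()
E
python3 - <<'E'
from h import *
np.set_printoptions(precision=3,suppress=True)
for n in('top','side','wrist'):
    f=grab(n,n+'0');E=np.array(f['extrinsics']);print(n,-E[:3,:3].T@E[:3,3],E[2,:3],f['fx'])
a=cv2.imread('pics/top0.png');cv2.imwrite('pics/top0b.png',cv2.resize(a,(800,600)))
a=cv2.imread('pics/side0.png');cv2.imwrite('pics/side0b.png',cv2.resize(a,(800,600)))
print(bot.observe())
E
```

```text
pics
top [0.381 0.021 1.173] [ 0.143  0.025 -0.989] 371.5032406240188
side [ 0.127 -0.847  1.164] [ 0.297  0.624 -0.723] 494.4977921440433
wrist [0.14  0.614 0.373] [ 0.278 -0.101 -0.955] 295.4800997488757
{'clock': 0.15, 'qpos': array([-1.298,  0.522, -0.036,  1.6  ,  0.021,  1.021, -0.113]), 'qd': array([ 0.001, -0.001, -0.001, -0.001, -0.   , -0.001,  0.002]), 'joint_efforts': array([  0.002, -92.739,   1.981, -37.006,   0.018,   0.006,   0.   ]), 'position': array([0.21 , 0.588, 0.231]), 'tool_rot': array([-3.141,  0.   ,  2.799]), 'force': array([-0.789,  0.122,  0.427]), 'moment': array([-0.004, -0.033, -0.016]), 'finger_force': 0.0, 'grip_width': 0.08553091645840373}
```

View pics/top0b.png

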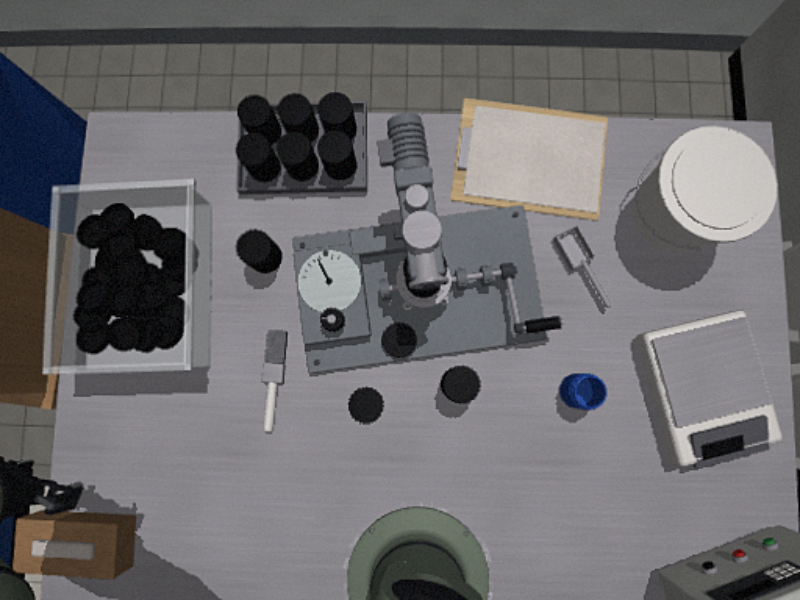

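View pics/side0b.png

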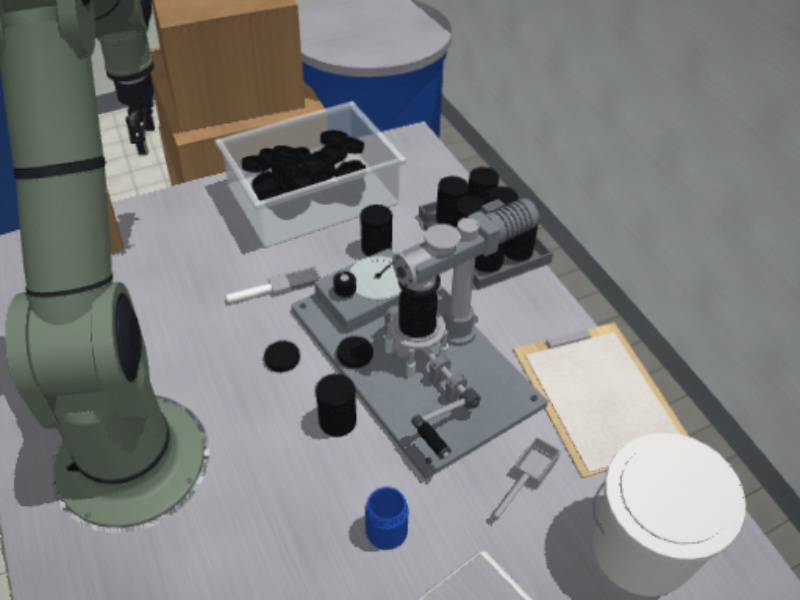

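The top view (800x600 scale) shows the knob at about (332,320), the dial pivot at (329,281) with its pointer tip at (320,262), and the lever handle at (520-560,325). The deck corners are at (294,238), (523,206), (547,342) and (312,374). In the side view the knob is at (345,283) and the handle at (432,436).

```bash
python3 - <<'E'
from h import *
np.set_printoptions(precision=4,suppress=True)
ft,fs=load('top0'),load('side0')
g=lambda f:cv2.cvtColor(f['pixels'],cv2.COLOR_RGB2GRAY)
def blobs(f,box,th):
    x0,y0,x1,y1=box;m=(g(f)[y0:y1,x0:x1]<th).astype(np.uint8)
    n,l,s,c=cv2.connectedComponentsWithStats(m)
    return [(c[i]+[x0,y0],s[i][:4]+[x0,y0,0,0],s[i][4]) for i in range(1,n) if s[i][4]>15]
for f,b in((ft,(195,190,232,220)),(fs,(205,165,235,195)),(ft,(325,195,365,220)),(fs,(255,260,295,300)),(ft,(190,155,232,200))):
    print(b);[print('  ',*x) for x in blobs(f,b,45)]
s=.64
for p in((294,238),(523,206),(547,342),(312,374)): print(onz(ft,(p[0]*s,p[1]*s),.02))
for p in((293,308),(427,474),(548,405)): print('side',onz(fs,(p[0]*s,p[1]*s),.02))
a=ft['pixels'][145:225,180:240,::-1];b=fs['pixels'][150:210,190:270,::-1]
c=ft['pixels'][165:225,310:370,::-1];d=fs['pixels'][240:300,245:305,::-1]
R=lambda x,k:cv2.resize(x,None,fx=k,fy=k,interpolation=cv2.INTER_NEAREST)
im=np.zeros((600,800,3),np.uint8)
for q,(x,y),k in((a,(0,0),5),(b,(310,0),5),(c,(310,305),4),(d,(555,305),4)):
    q=R(q,k);h,w=min(q.shape[0],600-y),min(q.shape[1],800-x);im[y:y+h,x:x+w]=q[:h,:w]
cv2.imwrite('pics/crops.png',im)
E
```

```text
(195, 190, 232, 220)
   [212.7391 204.8261] [205 198  16  15] 138
(205, 165, 235, 195)
   [220.172  182.5414] [214 174  14  16] 157
(325, 195, 365, 220)
   [346.858  207.4379] [336 203  23  10] 169
(255, 260, 295, 300)
   [275.7944 279.9444] [267 270  19  23] 180
(190, 155, 232, 200)
   [207.5  174.75] [204 167   8  15] 24
   [212.2941 198.5882] [208 198  10   2] 17
[0.6611 0.2649 0.02  ]
[ 0.7375 -0.2028  0.02  ]
[ 0.4599 -0.2483  0.02  ]
[0.3862 0.2154 0.02  ]
side [0.3913 0.2085 0.02  ]
side [ 0.4702 -0.2501  0.02  ]
side [ 0.7364 -0.212   0.02  ]
```

View pics/crops.png

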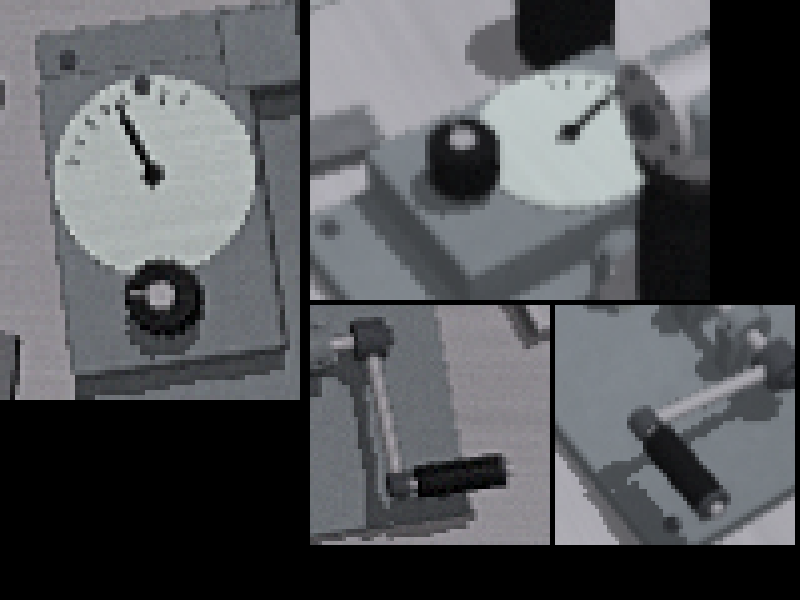

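The crops show the pointer pivot at (152,174), its tip at (121,106) and the dark wedge at (142,85) in the dial crop. The knob cap is at (162,294) in the top crop and (461,133) in the side crop. The handle runs from (414,483) to (506,470) in the top crop and from (652,432) to (715,493) in the side crop.

```bash
python3 - <<'E'
from h import *
np.set_printoptions(precision=4,suppress=True)
ft,fs=load('top0'),load('side0')
T=lambda x,y:(180+x/5-.4,145+y/5-.4); S=lambda x,y:(190+(x-310)/5-.4,150+y/5-.4)
print('knobtop',cross(ft,T(162,294),fs,S(461,133)))
print('knob body',cross(ft,(212.7,204.8),fs,(220.2,182.5)))
T2=lambda x,y:(310+(x-310)/4-.4,165+(y-305)/4-.4); S2=lambda x,y:(245+(x-555)/4-.4,240+(y-305)/4-.4)
for n,p,q in(('hin',(414,483),(652,432)),('hout',(506,470),(715,493)),('hub',(371,338),(778,362))): print(n,cross(ft,T2(*p),fs,S2(*q)))
pv=cross(ft,T(152,174),fs,S(569,132));print('pivot',pv)
P=onz(ft,T(152,174),.068);Q=onz(ft,T(121,104),.068);M=onz(ft,T(142,87),.068)
for a in(Q,M):print(a,np.linalg.norm((a-P)),np.arctan2(*(a-P)[[1,0]]))
yaw=.162;c,s=np.cos(yaw),np.sin(yaw);R=np.array([[c,-s],[s,c]])
for n,m in(('knob',(-.048,.18)),('pivot',(.03,.18)),('lever',(-.113,-.21)),('shaft',(0,-.21))):print(n,[.563,-.003]+R@m)
E
```

```text
knobtop (array([0.4897, 0.1692, 0.1089]), np.float64(3.7467677887712854e-05))
knob body (array([0.4894, 0.1707, 0.0803]), np.float64(0.0019530033567896554))
hin (array([ 0.4832, -0.1911,  0.0841]), np.float64(0.00030128464129878396))
hout (array([ 0.4944, -0.2564,  0.095 ]), np.float64(0.00253207005949316))
hub (array([ 0.5941, -0.1629,  0.0654]), np.float64(0.0004993092378219338))
pivot (array([0.5674, 0.1842, 0.0654]), np.float64(0.0005941360114847279))
[0.6095 0.2047 0.068 ] 0.047613391753020436 0.45167969528841323
[0.6203 0.1923 0.068 ] 0.05430134880579215 0.15507499842603573
knob [0.4866 0.1669]
pivot [0.5636 0.1795]
lever [ 0.4854 -0.2285]
shaft [ 0.5969 -0.2103]
```

```bash
python3 -m crank '{"travel":[[2.5,-4,0],[5,-8,0],[7.5,-12,0],[10,-16,0],[13,-20,0]],"turn":[[0,0,-5],[0,0,-10],[0,0,-15],[0,0,-20],[0,0,-25]],"gripper":[0,0,0,0,0]}' 40
python3 -m crank '{"travel":[[2.5,-4,0],[5,-8,0],[7.5,-12,0],[10,-16,0],[14.9,-21.9,0]],"turn":[[0,0,-5],[0,0,-10],[0,0,-15],[0,0,-20],[0,0,-25]],"gripper":[0,0,0,0,0]}' 40
python3 -m crank '{"travel":[[0,0,0],[0,0,0],[0,0,0],[0,0,0],[0,0,0]],"turn":[[0,0,0],[0,0,0],[0,0,0],[0,0,0],[0,0,0]],"gripper":[0,0,0,0,0]}' 40
python3 - <<'E'
from h import *
f=grab('wrist','w1');print(bot.observe()['qpos'])
print(proj(f,[[.489,.169,.102],[.489,.169,.06],[.567,.182,.068]]))
E
```

```text
clock: 0.65
position: [0.3404, 0.387, 0.2313]
tool_rot: [-3.142, -0.0, 2.36]
force: [1.2, 1.6, -0.2]
grip_width: 0.0855
finger_force: 0.0
clock: 1.15
position: [0.4723, 0.1884, 0.2315]
tool_rot: [-3.142, -0.0, 1.923]
force: [1.9, 1.5, 0.6]
grip_width: 0.0856
finger_force: 0.0
clock: 1.65
position: [0.4716, 0.191, 0.2313]
tool_rot: [-3.142, -0.0, 1.928]
force: [1.1, 0.2, 0.4]
grip_width: 0.0857
finger_force: 0.0
[-0.72029863  0.3479821   0.28162419  1.91337339 -0.1218037   0.89652785
 -0.02180327]
[[266.47604107 207.41326125]
 [265.52184991 194.1425945 ]
 [335.42309078 209.27815816]]
```

View pics/w1.png

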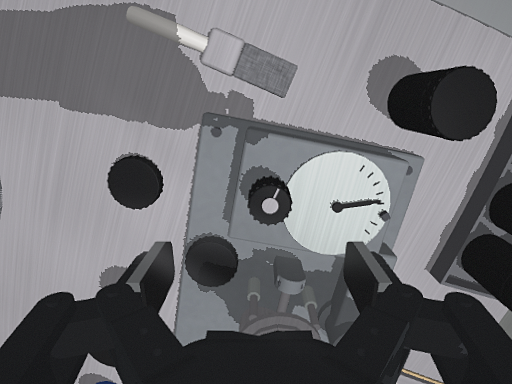

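The wrist picture shows the knob cap at (270,205), the dial pivot at (337,208), the pointer tip near (381,202) and the wedge at (385,215).

```bash
cat >> h.py <<'E'
def dial(f,pv,mk,rng=(12,49)):
    "pointer angle from dark pixels in the dial, on plane z .068, about pivot pv; machine yaw from mark"
    g=cv2.cvtColor(f['pixels'],cv2.COLOR_RGB2GRAY)
    th=np.arange(-.7,1.3,.004);r=np.arange(.012,.040,.001)
    P=np.array([[pv[0]+a*np.cos(t),pv[1]+a*np.sin(t),.068] for t in th for a in r])
    uv=proj(f,P).astype(np.float32)
    v=cv2.remap(g,uv[:,0].reshape(len(th),-1),uv[:,1].reshape(len(th),-1),cv2.INTER_LINEAR).astype(float).mean(1)
    w=np.clip(v.mean()-20-v,0,None);w*=abs(th-th[w.argmax()])<.12
    a=(w*th).sum()/w.sum();m=np.arctan2(mk[1]-pv[1],mk[0]-pv[0])
    return a,m,a-m,4*(a-m)
E
python3 - <<'E'
from h import *
np.set_printoptions(precision=4,suppress=True)
f=load('w1');ft=load('top0');fs=load('side0')
g=cv2.cvtColor(f['pixels'],cv2.COLOR_RGB2GRAY)
def dark(box,th):
    x0,y0,x1,y1=box;m=(g[y0:y1,x0:x1]<th).astype(np.uint8);n,l,s,c=cv2.connectedComponentsWithStats(m)
    for i in range(1,n):
        if s[i][4]>8: print(c[i]+[x0,y0],s[i])
print('piv');dark((326,197,348,220),60);print('mark');dark((372,208,395,225),75)
print(g[195:224:1,374:394:1])
S=lambda x,y:(190+(x-310)/5-.4,150+y/5-.4)
T=lambda x,y:(180+x/5-.4,145+y/5-.4)
print('knob',cross(f,(270,205),fs,S(461,133)),cross(f,(270,205),ft,T(162,294)))
print('piv',cross(f,(337.5,207.7),fs,S(569,132)),onz(f,(337.5,207.7),.068))
for z in(.06,.07):print('mark',onz(f,(385,215),z))
E
```

```text
piv
[338.5096 206.4808] [  6   5  16  10 104]
mark
[382.5 213.9] [ 7  3  9 10 30]
[[219 218 207 204 207 215 220 218 214 208 204 212 212 212 215 227 144 127
  132 132]
 [218 218 214 212 211 214 214 213 209 205 207 212 210 211 216 226 144 126
  130 133]
 [220 216 213 212 214 214 214 213 208 204 208 212 211 212 216 224 143 126
  131 131]
 [230 228 224 192 165 222 219 213 207 204 211 213 212 212 217 222 143 127
  132 132]
 [139 137 137 129 178 219 200 219 208 207 212 211 211 214 215 222 144 127
  131 132]
 [ 71  67  52  47  52  58  95 181 211 211 213 211 212 215 216 220 144 127
  131 132]
 [ 41  41  40  41  40  29  90 187 221 221 217 212 213 215 213 219 144 129
  131 132]
 [ 31  33  34  39  41  36  95 157 174 167 201 215 214 214 212 217 145 128
  131 132]
 [126 126 115  53  18  20  26  25  21  40 182 217 215 214 211 218 174 127
  131 133]
 [222 223 213 159 123 126 120 151 176 167 203 215 215 212 209 222 154 126
  132 133]
 [210 212 218 222 227 224 219 217 223 218 214 214 214 211 209 231 140 127
  130 132]
 [206 209 212 215 215 211 206 210 214 213 212 214 213 207 211 205 124 127
  132 130
[... 1041 characters left out ...]
13 215 224 186 100  68  77  81  80  84 115 108 124 130
  129 129]
 [211 205 205 210 210 211 217 225 179 109  74  80  92 111 132 122 128 130
  129 129]
 [215 207 207 212 210 211 214 215 218 185 130 108 131 134 125 116 131 130
  129 129]
 [204 206 218 214 210 211 213 210 208 225 201 140 127 131 122 120 133 131
  130 130]
 [ 42 144 203 208 213 213 212 207 207 222 157 125 129 129 117 130 131 131
  130 128]]
knob (array([0.491 , 0.1734, 0.1046]), np.float64(0.000296479464725747)) (array([0.4915, 0.1709, 0.0972]), np.float64(0.0012603182251889795))
piv (array([0.5684, 0.184 , 0.0658]), np.float64(0.0016514018723795194)) [0.5684 0.1845 0.068 ]
mark [0.6279 0.1936 0.06  ]
mark [0.6221 0.1958 0.07  ]
```

```bash
python3 - <<'E'
from h import *
f=load('w1');ft=load('top0')
print(dial(f,(.5684,.1845),onz(f,(385.7,216),.07)))
P=onz(ft,(180+152/5-.4,145+174/5-.4),.068)
print(dial(ft,P,onz(ft,(180+142/5-.4,145+83/5-.4),.07)))
g=cv2.cvtColor(f['pixels'],cv2.COLOR_RGB2GRAY)[150:260,225:305]
print(cv2.fitEllipse(max(cv2.findContours((g[30:78,20:70]<60).astype(np.uint8),0,1)[0],key=len)))
print(bot.observe()['position'])
E
```

```text
(np.float64(0.5322302060486735), np.float64(0.1889809502388684), np.float64(0.34324925580980514), np.float64(1.3729970232392206))
(np.float64(0.5090477012250757), np.float64(0.145892300622031), np.float64(0.3631554006030447), np.float64(1.4526216024121787))
((24.10869026184082, 20.912944793701172), (43.259254455566406, 45.770751953125), 164.886962890625)
[0.47170793 0.19079999 0.23130595]
```

```bash
python3 -m crank '{"travel":[[1.8,-2,0],[1.8,-2,-3],[1.8,-2,-6],[1.8,-2,-9],[1.8,-2,-11]],"turn":[[0,0,0],[0,0,0],[0,0,0],[0,0,0],[0,0,0]],"gripper":[0,0,0,0,0]}' 40
python3 -m crank '{"travel":[[0,0,-1.5],[0,0,-3],[0,0,-4.0],[0,0,-4.7],[0,0,-4.7]],"turn":[[0,0,0],[0,0,0],[0,0,0],[0,0,0],[0,0,0]],"gripper":[0,0,0,0,0]}' 40
python3 -m crank '{"travel":[[0,0,0],[0,0,0],[0,0,0],[0,0,0],[0,0,0]],"turn":[[0,0,0],[0,0,0],[0,0,0],[0,0,0],[0,0,0]],"gripper":[0.2,0.3,0.4,0.6,0.6]}' 30
python3 -m crank '{"travel":[[0,0,0],[0,0,0],[0,0,0],[0,0,0],[0,0,0]],"turn":[[0,0,0],[0,0,0],[0,0,0],[0,0,0],[0,0,0]],"gripper":[0.7,0.7,0.7,0.7,0.7]}' 30
```

```text
clock: 2.2
position: [0.4893, 0.1703, 0.1195]
tool_rot: [-3.14, 0.0, 1.927]
force: [-0.1, -0.8, 0.5]
grip_width: 0.0856
finger_force: 0.0
clock: 2.7
position: [0.4897, 0.1702, 0.0738]
tool_rot: [-3.141, 0.0, 1.926]
force: [0.5, -0.6, 0.0]
grip_width: 0.0853
finger_force: 0.0
clock: 3.2
position: [0.4908, 0.1704, 0.075]
tool_rot: [3.14, -0.0, 1.926]
force: [1.3, 0.9, 7.2]
grip_width: 0.041
finger_force: 29.4
clock: 3.7
position: [0.4908, 0.1705, 0.0749]
tool_rot: [3.14, -0.0, 1.926]
force: [1.5, 0.3, 6.6]
grip_width: 0.041
finger_force: 29.4
```

```bash
python3 -m crank '{"travel":[[0,0,0],[0,0,0],[0,0,0],[0,0,0],[0,0,0]],"turn":[[0,0,-5],[0,0,-11],[0,0,-18],[0,0,-25],[0,0,-32]],"gripper":[0.7,0.7,0.7,0.7,0.7]}' 40
python3 -m crank '{"travel":[[0,0,0],[0,0,0],[0,0,0],[0,0,0],[0,0,0]],"turn":[[0,0,-7],[0,0,-14],[0,0,-21],[0,0,-27],[0,0,-30]],"gripper":[0.7,0.7,0.7,0.7,0.7]}' 40
python3 - <<'E'
from h import *
for n in('top','wrist'):grab(n,n+'2')
f=load('top2');a=f['pixels'][145:225,180:240,::-1];w=load('wrist2')['pixels'][...,::-1]
im=np.zeros((600,800,3),np.uint8);im[:400,:300]=cv2.resize(a,None,fx=5,fy=5,interpolation=0);im[:384,300:800]=w[:,:500];cv2.imwrite('pics/v2.png',im)
P=onz(f,(180+152/5-.4,145+174/5-.4),.068)
print(dial(f,P,onz(f,(180+142/5-.4,145+83/5-.4),.07)))
E
```

```text
clock: 4.2
position: [0.4901, 0.1704, 0.075]
tool_rot: [3.142, -0.001, 1.363]
force: [-4.4, -0.3, 12.1]
grip_width: 0.0412
finger_force: 39.7
clock: 4.7
position: [0.4895, 0.1707, 0.0749]
tool_rot: [-3.14, -0.0, 0.84]
force: [-8.5, 1.2, 18.3]
grip_width: 0.041
finger_force: 40.4
(np.float64(-0.6909422250835265), np.float64(0.145892300622031), np.float64(-0.8368345257055576), np.float64(-3.3473381028222304))
```

View pics/v2.png

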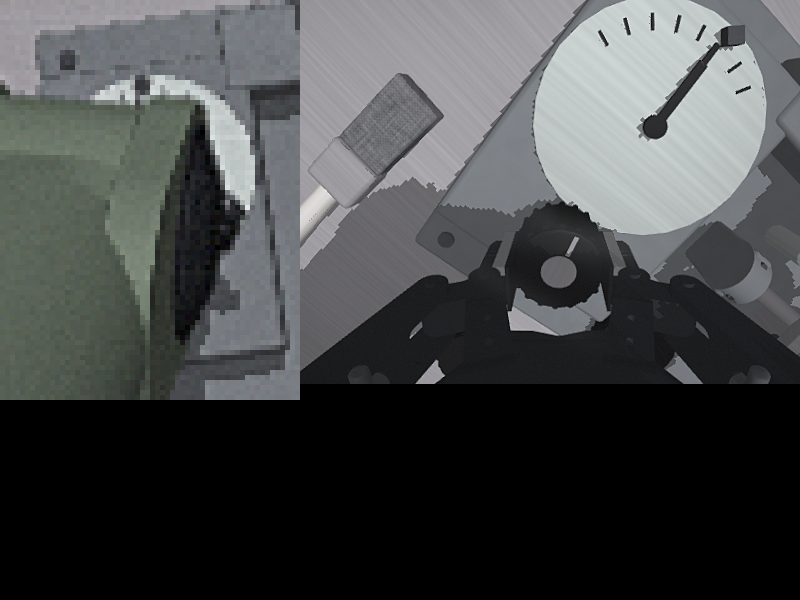

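The wrist half of the picture shows the pivot at (355,127) and the pointer tip at (418,45), very close to the wedge at about (430,36). The pointer is nearly on the mark. I'll zoom in to measure what is left.

```bash
python3 - <<'E'
from h import *
w=load('wrist2');a=w['pixels'][15:140,335:465,::-1]
cv2.imwrite('pics/v3.png',cv2.resize(a,(624,600),interpolation=0))
P=onz(w,(355.3,127),.068);print(P)
for px in((424,37),(430,36),(430,30)):print(dial(w,P,onz(w,px,.07)),onz(w,px,.07),onz(w,px,.06))
E
```

```text
[0.56785443 0.18497668 0.068     ]
(np.float64(0.2393386716626542), np.float64(0.23967249226687262), np.float64(-0.00033382060421841), np.float64(-0.00133528241687364)) [0.61809387 0.19725368 0.07      ] [0.62336324 0.19523032 0.06      ]
(np.float64(0.2393386716626542), np.float64(0.2010665234501691), np.float64(0.03827214821248512), np.float64(0.15308859284994047)) [0.62066693 0.19574096 0.07      ] [0.62611136 0.19361469 0.06      ]
(np.float64(0.2393386716626542), np.float64(0.23368601820587534), np.float64(0.005652653456778872), np.float64(0.02261061382711549)) [0.62221854 0.19791724 0.07      ] [0.62776853 0.19593903 0.06      ]
```

View pics/v3.png

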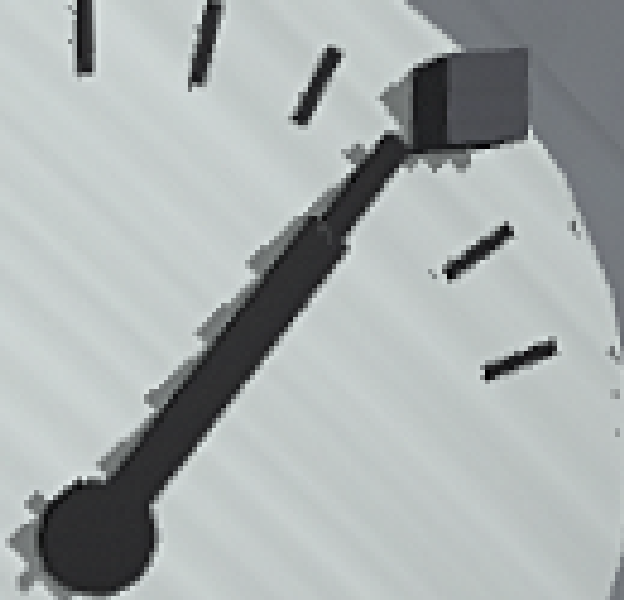

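```bash
python3 - <<'E'
from h import *
np.set_printoptions(precision=4,suppress=True)
w=load('wrist2');p=lambda x,y:(335+x/4.8-.4,15+y/4.8-.4)
for zp in(.066,.068):
    P=onz(w,p(98,537),zp)
    def an(x,y,z):
        d=(onz(w,p(x,y),z)-P)[:2];return np.hypot(*d).round(4),np.arctan2(d[1],d[0]).round(4)
    print(zp,P,'tip',an(396,142,zp),'ctop',an(487,98,.07),'inner top',an(447,147,.07),'inner base',an(414,150,.06),'pointer fit',dial(w,P,P+[1,.1,0])[0])
P=onz(w,p(98,537),.0675);P0=P
for n,a,b in(('L1',(299,120),(335,50)),('R1',(448,273),(510,231)),('R2',(488,375),(556,346)),('L2',(198,82),(213,5))):
    for z in (.06,.061,): 
        m=[onz(w,p(*q),z)-P for q in(a,b)];print(n,z,[(np.hypot(*d[:2]).round(4),np.arctan2(d[1],d[0]).round(4)) for d in m])
E
```

```text
0.066 [0.5683 0.1847 0.066 ] tip (np.float64(0.0486), np.float64(0.2337)) ctop (np.float64(0.0558), np.float64(0.1707)) inner top (np.float64(0.0498), np.float64(0.1686)) inner base (np.float64(0.052), np.float64(0.1569)) pointer fit 0.24994766709762967
0.068 [0.5679 0.1853 0.068 ] tip (np.float64(0.048), np.float64(0.2337)) ctop (np.float64(0.0561), np.float64(0.1597)) inner top (np.float64(0.0501), np.float64(0.1563)) inner base (np.float64(0.0523), np.float64(0.1452)) pointer fit 0.22997518488031155
L1 0.06 [(np.float64(0.0473), np.float64(0.3922)), (np.float64(0.055), np.float64(0.3943))]
L1 0.061 [(np.float64(0.0469), np.float64(0.3988)), (np.float64(0.0546), np.float64(0.4))]
R1 0.06 [(np.float64(0.0476), np.float64(-0.1038)), (np.float64(0.0556), np.float64(-0.1055))]
R1 0.061 [(np.float64(0.0471), np.float64(-0.0985)), (np.float64(0.055), np.float64(-0.101))]
R2 0.06 [(np.float64(0.0479), np.float64(-0.3564)), (np.float64(0.0561), np.float64(-0.3498))]
R2 0.061 [(np.float64(0.0474), np.float64(-0.3524)), (np.float64(0.0555), np.float64(-0.3464))]
L2 0.06 [(np.float64(0.0469), np.float64(0.6377)), (np.float64(0.0544), np.float64(0.647))]
L2 0.061 [(np.float64(0.0466), np.float64(0.6445)), (np.float64(0.0541), np.float64(0.6529))]
```

The pointer is about 0.074 rad short, which means about 17° more of knob turn clockwise.

```bash
python3 -m crank '{"travel":[[0,0,0.1],[0,0,0.1],[0,0,0.1],[0,0,0.1],[0,0,0.1]],"turn":[[0,0,-4],[0,0,-9],[0,0,-14],[0,0,-17],[0,0,-17]],"gripper":[0.7,0.7,0.7,0.7,0.7]}' 40
python3 - <<'E'
from h import *
w=grab('wrist','wrist4');print(bot.observe()['tool_rot'])
Q=proj(w,[[.5681,.185,.067],[.6182,.193,.067]]);print(Q)
x,y=Q.mean(0).astype(int);x0,y0=x-60,max(y-60,0);a=w['pixels'][y0:y0+120,x0:x0+120,::-1];print(x0,y0,a.shape)
cv2.imwrite('pics/v4.png',cv2.resize(a,None,fx=5,fy=5,interpolation=0))
E
```

```text
clock: 5.3
position: [0.4891, 0.171, 0.0751]
tool_rot: [-3.14, 0.001, 0.546]
force: [-4.4, 3.1, 0.4]
grip_width: 0.0408
finger_force: 45.2
[-3.14010783e+00  1.13920796e-03  5.47580314e-01]
[[317.50970873 102.44716632]
 [363.06917816  -0.65006992]]
280 0 (120, 120, 3)
```

View pics/v4.png

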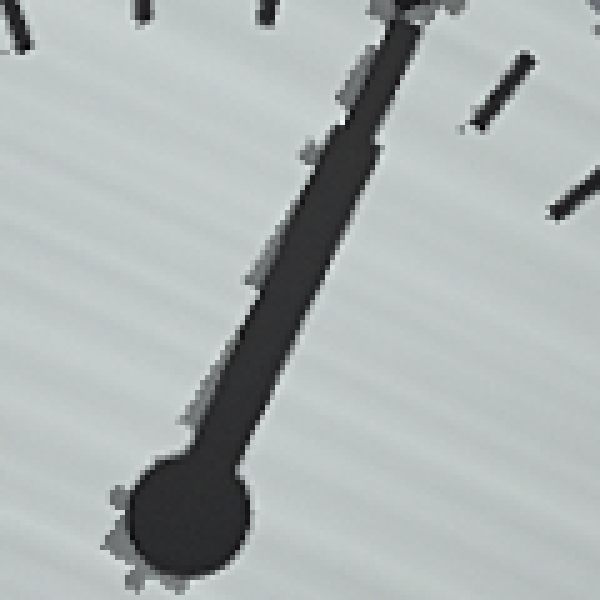

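The pointer tip (at about (405,20) in the crop) now lies against the wedge foot, but the wedge is cut off. I'll release, lift and check.

```bash
python3 -m crank '{"travel":[[0,0,0],[0,0,0],[0,0,0],[0,0,0],[0,0,0]],"turn":[[0,0,0],[0,0,0],[0,0,0],[0,0,0],[0,0,0]],"gripper":[0.5,0.2,0,0,0]}' 40
python3 -m crank '{"travel":[[0,0,2],[0,0,5],[0,0,8],[-1,0,11],[-2,0,14]],"turn":[[0,0,0],[0,0,0],[0,0,0],[0,0,0],[0,0,0]],"gripper":[0,0,0,0,0]}' 40
python3 -m crank '{"travel":[[0,0,0],[0,0,0],[0,0,0],[0,0,0],[0,0,0]],"turn":[[0,0,0],[0,0,0],[0,0,0],[0,0,0],[0,0,0]],"gripper":[0,0,0,0,0]}' 40
python3 - <<'E'
from h import *
w=grab('wrist','wrist5')
Q=proj(w,[[.5681,.185,.067],[.6182,.193,.067]]);print(Q)
x,y=Q.mean(0).astype(int);x0,y0=x-40,max(y-40,0);a=w['pixels'][y0:y0+80,x0:x0+80,::-1];print(x0,y0,a.shape)
cv2.imwrite('pics/v5.png',cv2.resize(a,None,fx=7,fy=7,interpolation=0))
E
```

```text
clock: 5.85
position: [0.4902, 0.1701, 0.0754]
tool_rot: [3.141, -0.0, 0.547]
force: [-0.1, 0.3, -0.3]
grip_width: 0.0852
finger_force: 0.0
clock: 6.35
position: [0.4698, 0.1698, 0.2164]
tool_rot: [3.141, 0.0, 0.547]
force: [0.1, 0.7, 0.5]
grip_width: 0.0853
finger_force: 0.0
clock: 6.85
position: [0.47, 0.1699, 0.2147]
tool_rot: [3.141, 0.001, 0.547]
force: [0.9, -0.1, 0.1]
grip_width: 0.0855
finger_force: 0.0
[[299.21852378  82.16165399]
 [322.06230138  28.42694457]]
270 15 (80, 80, 3)
```

View pics/v5.png

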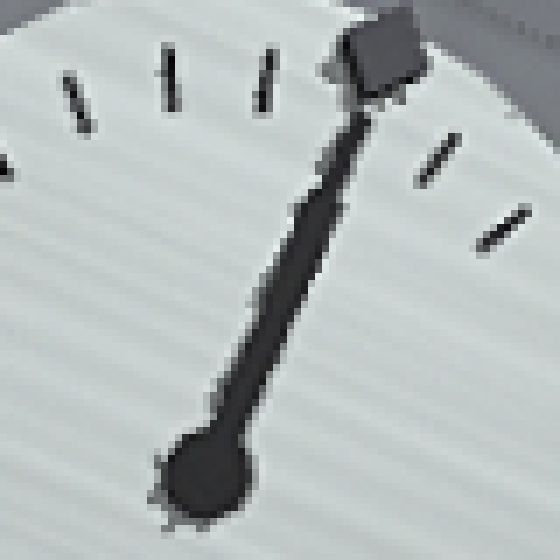

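Pivot at (208,475), tip at (362,117), wedge inner corner at (373,96), wedge top centre at (391,50). The pointer visibly points at the wedge corner, so I'll check it in numbers.

```bash
python3 - <<'E'
from h import *
np.set_printoptions(precision=4,suppress=True)
w=load('wrist5');p=lambda x,y:(270+x/7-.43,15+y/7-.43)
for zp in(.066,.068):
    P=onz(w,p(208,475),zp)
    def an(x,y,z):
        d=(onz(w,p(x,y),z)-P)[:2];return np.hypot(*d).round(4),np.arctan2(d[1],d[0]).round(4)
    print(zp,P,'tip',an(363,116,zp),'ctop',an(391,50,.07),'inner top',an(374,95,.07),'ticks',[(an(*a,.06)[1]+an(*b,.06)[1])/2 for a,b in(((262,112),(420,185)),((172,108),(480,248)))],'fit',dial(w,P,P+[1,.1,0])[0])
t=grab('top','top5')
P=onz(t,(180+152/5-.4,145+174/5-.4),.068)
print(dial(t,P,onz(t,(180+142/5-.4,145+83/5-.4),.07)))
E
```

```text
0.066 [0.568  0.1847 0.066 ] tip (np.float64(0.0488), np.float64(0.1526)) ctop (np.float64(0.0563), np.float64(0.1609)) inner top (np.float64(0.0506), np.float64(0.1562)) ticks [np.float64(0.1594), np.float64(0.16340000000000002)] fit 0.17216897348748428
0.068 [0.5678 0.1849 0.068 ] tip (np.float64(0.0484), np.float64(0.1526)) ctop (np.float64(0.0565), np.float64(0.1573)) inner top (np.float64(0.0508), np.float64(0.1522)) ticks [np.float64(0.15515), np.float64(0.15955)] fit 0.16478113031263644
(np.float64(0.07179427423417319), np.float64(0.145892300622031), np.float64(-0.07409802638785783), np.float64(-0.2963921055514313))
```

The pointer is on the mark to within about 0.01 rad. Next is the lever: I'll go round the front of the head to above the handle.

```bash
python3 -m crank '{"travel":[[-1.5,-3.5,0],[-3,-7,0],[-4,-10.5,0],[-5,-14,0],[-5,-17.5,0]],"turn":[[0,0,7],[0,0,14],[0,0,21],[0,0,28],[0,0,35]],"gripper":[0,0,0,0,0]}' 40
python3 -m crank '{"travel":[[0,-3.5,0],[0,-7,0],[0,-10.5,0],[0,-14,0],[0,-17.5,0]],"turn":[[0,0,7],[0,0,14],[0,0,21],[0,0,28],[0,0,32.5]],"gripper":[0,0,0,0,0]}' 40
python3 -m crank '{"travel":[[2,-1,0],[3,-2,0],[4,-3,0],[4,-3,0],[4,-3,0]],"turn":[[0,0,0],[0,0,0],[0,0,0],[0,0,0],[0,0,0]],"gripper":[0,0,0,0,0]}' 40
python3 - <<'E'
from h import *
w=grab('wrist','w6');print(bot.observe()['qpos']);print(proj(w,[[.488,-.223,.08],[.599,-.205,.06]]))
grab('side','side6');grab('top','top6')
E
```

```text
clock: 7.45
position: [0.4189, -0.006, 0.2153]
tool_rot: [-3.141, -0.0, 1.164]
force: [0.5, 0.6, -0.4]
grip_width: 0.0854
finger_force: 0.0
clock: 7.95
position: [0.4198, -0.1814, 0.2152]
tool_rot: [-3.142, -0.0, 1.73]
force: [0.8, 0.3, 0.2]
grip_width: 0.0855
finger_force: 0.0
clock: 8.45
position: [0.4595, -0.2097, 0.215]
tool_rot: [-3.141, -0.0, 1.725]
force: [-1.1, -0.4, 0.0]
grip_width: 0.0851
finger_force: 0.0
[-0.1282235   0.40551189  0.57848335  1.95008454 -0.28656812  0.86779818
  0.7551148 ]
[[284.18214398 196.87646516]
 [387.49312087 190.19640465]]
```

View pics/w6.png

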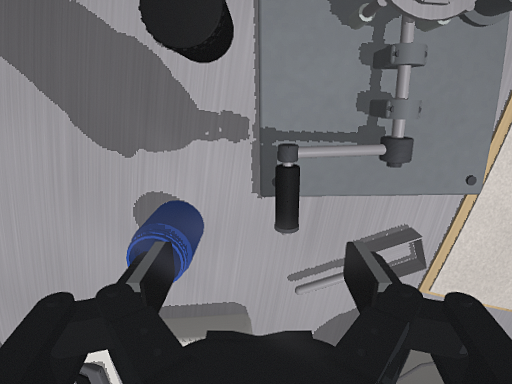

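The wrist picture shows the handle from (288,165) to (287,233), with its middle at about (287.5,199). The blue jar is at about (165,240), near the left finger.

```bash
python3 - <<'E'
from h import *
np.set_printoptions(precision=4,suppress=True)
w=load('w6');fs=load('side0');ft=load('top0')
S2=lambda x,y:(245+(x-555)/4-.4,240+(y-305)/4-.4)
g=cv2.cvtColor(w['pixels'],cv2.COLOR_RGB2GRAY)
m=(g[155:240,270:305]<60).astype(np.uint8);n,l,s,c=cv2.connectedComponentsWithStats(m);i=1+s[1:,4].argmax();print(c[i]+[270,155],s[i])
px=c[i]+[270,155]
print(cross(w,(287.5,165),fs,S2(652,432)),cross(w,(287,232),fs,S2(712,490)))
print('mid',onz(w,(287.5,199),.08),onz(w,px,.082))
print('hub',cross(w,(398,150),fs,S2(778,362)))
print('blue',onz(w,(185,205),.0),onz(w,(160,255),.1),onz(ft,(583*.64,385*.64),.1),onz(ft,(590*.64,405*.64),0))
E
```

```text
[286.6331 196.0059] [   2    9   28   66 1521]
(array([ 0.4843, -0.1901,  0.0825]), np.float64(0.0015025627425245048)) (array([ 0.4952, -0.2535,  0.0945]), np.float64(6.518177396254394e-05))
mid [ 0.4917 -0.2247  0.08  ] [ 0.4899 -0.2211  0.082 ]
hub (array([ 0.5957, -0.1611,  0.063 ]), np.float64(0.001462988095929677))
blue [ 0.3748 -0.2791  0.    ] [ 0.3748 -0.2954  0.1   ] [ 0.3773 -0.2948  0.1   ] [ 0.3377 -0.3376  0.    ]
```

```bash
python3 -m crank '{"travel":[[3,-1.2,0],[3,-1.2,-3],[3,-1.2,-6],[3,-1.2,-9],[3,-1.2,-11]],"turn":[[0,0,0],[0,0,0],[0,0,0],[0,0,0],[0,0,0]],"gripper":[0,0,0,0,0]}' 40
python3 -m crank '{"travel":[[0,0,-1.5],[0,0,-3],[0,0,-4.2],[0,0,-4.2],[0,0,-4.2]],"turn":[[0,0,0],[0,0,0],[0,0,0],[0,0,0],[0,0,0]],"gripper":[0,0,0,0.1,0.2]}' 40
python3 -m crank '{"travel":[[0,0,0],[0,0,0],[0,0,0],[0,0,0],[0,0,0]],"turn":[[0,0,0],[0,0,0],[0,0,0],[0,0,0],[0,0,0]],"gripper":[0.4,0.6,0.7,0.8,0.9]}' 40
python3 -m crank '{"travel":[[0,0,0],[0,0,0],[0,0,0],[0,0,0],[0,0,0]],"turn":[[0,0,0],[0,0,0],[0,0,0],[0,0,0],[0,0,0]],"gripper":[1,1,1,1,1]}' 40
```

```text
clock: 9.1
position: [0.4893, -0.2211, 0.1036]
tool_rot: [-3.14, -0.001, 1.726]
force: [0.4, 0.1, 0.7]
grip_width: 0.0856
finger_force: 0.0
clock: 9.6
position: [0.4901, -0.2218, 0.0636]
tool_rot: [3.142, 0.0, 1.725]
force: [0.6, 0.2, -0.1]
grip_width: 0.0685
finger_force: 0.0
clock: 10.1
position: [0.4896, -0.2219, 0.0634]
tool_rot: [-3.141, -0.0, 1.725]
force: [-4.9, -0.6, 4.2]
grip_width: 0.023
finger_force: 39.3
clock: 10.6
position: [0.4896, -0.2219, 0.0633]
tool_rot: [-3.141, -0.0, 1.725]
force: [-6.5, -0.1, 4.4]
grip_width: 0.0226
finger_force: 39.4
```

```bash
python3 -m crank '{"travel":[[0.17,0.03,0.78],[0.39,0.06,1.55],[0.66,0.1,2.31],[0.98,0.15,3.04],[1.35,0.21,3.75]],"turn":[[0,0,0],[0,0,0],[0,0,0],[0,0,0],[0,0,0]],"gripper":[1,1,1,1,1]}' 50
python3 -m crank '{"travel":[[0.42,0.07,0.68],[0.89,0.14,1.33],[1.39,0.22,1.94],[1.95,0.31,2.52],[2.54,0.4,3.06]],"turn":[[0,0,0],[0,0,0],[0,0,0],[0,0,0],[0,0,0]],"gripper":[1,1,1,1,1]}' 50
```

```text
clock: 11.1
position: [0.5031, -0.2196, 0.1014]
tool_rot: [-3.14, -0.0, 1.725]
force: [-4.9, -0.8, -2.7]
grip_width: 0.0225
finger_force: 49.3
clock: 11.6
position: [0.5284, -0.2155, 0.1321]
tool_rot: [-3.14, -0.001, 1.725]
force: [-5.9, 1.0, -1.4]
grip_width: 0.0225
finger_force: 49.6
```

```bash
python3 -m crank '{"travel":[[0.62,0.1,0.49],[1.28,0.2,0.94],[1.97,0.31,1.34],[2.68,0.42,1.7],[3.42,0.54,2.0]],"turn":[[0,0,0],[0,0,0],[0,0,0],[0,0,0],[0,0,0]],"gripper":[1,1,1,1,1]}' 50
python3 -m crank '{"travel":[[0.75,0.12,0.24],[1.4,0.22,0.42],[2.0,0.31,0.54],[2.6,0.41,0.62],[3.1,0.49,0.66]],"turn":[[0,0,0],[0,0,0],[0,0,0],[0,0,0],[0,0,0]],"gripper":[1,1,1,1,1]}' 50
python3 -m crank '{"travel":[[0,0,0],[0,0,0],[0,0,0],[0,0,0],[0,0,0]],"turn":[[0,0,0],[0,0,0],[0,0,0],[0,0,0],[0,0,0]],"gripper":[1,1,1,1,1]}' 50
python3 - <<'E'
from h import *
for n in('side','top','wrist'):grab(n,n+'7')
s=load('side7')['pixels'][100:300,200:330,::-1];t=load('top7')['pixels'][100:230,220:380,::-1]
w=load('wrist7')['pixels'][...,::-1]
im=np.zeros((600,800,3),np.uint8);im[:600,:390]=cv2.resize(s,None,fx=3,fy=3);im[:325,400:800]=cv2.resize(t,(400,325));im[330:600,400:760]=cv2.resize(w,(360,270));cv2.imwrite('pics/v7.png',im)
E
```

```text
clock: 12.1
position: [0.5629, -0.2097, 0.1522]
tool_rot: [-3.141, -0.001, 1.726]
force: [-7.5, 3.3, 2.4]
grip_width: 0.0224
finger_force: 49.9
clock: 12.6
position: [0.5943, -0.2045, 0.1587]
tool_rot: [-3.141, -0.001, 1.726]
force: [-5.4, 3.8, 4.0]
grip_width: 0.0223
finger_force: 49.9
clock: 13.1
position: [0.5941, -0.2045, 0.1587]
tool_rot: [-3.141, -0.001, 1.726]
force: [-5.0, 3.4, 3.9]
grip_width: 0.022
finger_force: 50.0
```

View pics/v7.png

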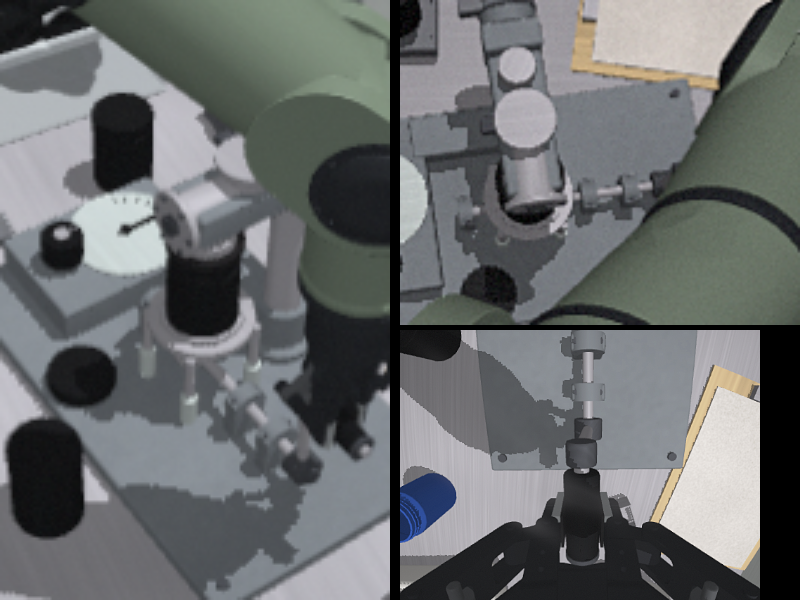

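The lever is nearly upright. In the wrist inset the arm end is at (580,453) and the shaft hub at (588,428). The jar stands in its nest below the spout. I'll estimate the lever angle from the circle of the path and from the pixels.

```bash
python3 - <<'E'
from h import *
from scipy.optimize import least_squares
np.set_printoptions(precision=4,suppress=True)
p=np.array([[.4896,-.2219,.0633],[.5031,-.2196,.1014],[.5284,-.2155,.1321],[.5629,-.2097,.1522],[.5941,-.2045,.1587]])
s=(p[:,0]-.4896)*.9877+(p[:,1]+.2219)*.1564;z=p[:,2]
for fixed in(True,False):
    f=lambda q:np.hypot(s-q[0],z-q[1])-(.115 if fixed else q[2])
    r=least_squares(f,[.113,.04,.115]);q=r.x;print(q,r.fun,np.degrees(np.arctan2(z-q[1],q[0]-s)))
w=load('wrist7');e=np.array([.9877,.1564,0])
g=w['pixels'];np.save
a=onz(w,(256,175),.175);h=onz(w,(267.4,139.4),.06);print(a,h,(a-h)@e)
fs,f6=load('side0'),load('w6')
S2=lambda x,y:(245+(x-555)/4-.4,240+(y-305)/4-.4)
o=np.array([.5993,-.2049,.06])
print('hub px pred for x=0,y=-165..-155',proj(w,[o+np.array([-.1564,.9877,0])*k for k in(.045,.055,.065,.1)]))
cv2.imwrite('pics/v8.png',np.hstack([cv2.resize(w['pixels'][0:240,200:340,::-1],(350,600)),cv2.resize(load('side7')['pixels'][150:230,230:290,::-1],(450,600))]))
E
```

```text
[0.1133 0.044  0.115 ] [-0.     -0.      0.0001  0.     -0.0001] [ 9.6656 29.9465 49.9689 70.1672 86.3108]
[0.113  0.0443 0.1146] [ 0. -0.  0.  0. -0.] [ 9.5302 29.8786 49.9759 70.2489 86.4455]
[ 0.5871 -0.1617  0.175 ] [ 0.5952 -0.1598  0.06  ] -0.008296499236942513
hub px pred for x=0,y=-165..-155 [[263.7118 139.6331]
 [263.7496 127.1793]
 [263.7868 114.4667]
 [263.9096  68.0073]]
```

View pics/v8.png

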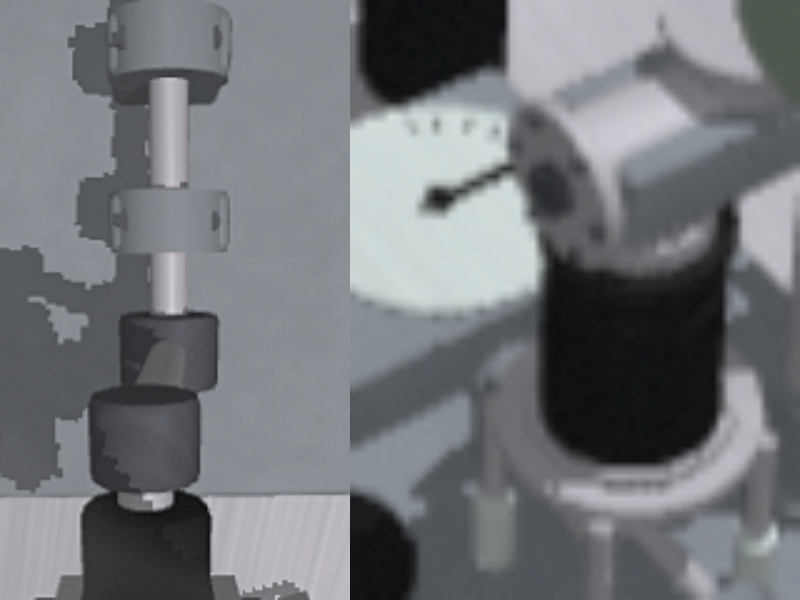

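The circle fit (residuals under 0.1 mm) and the picture agree that the lever is 3.6–4° short of upright. The jar is against the collar. A final 7.5 mm along the arc should bring it upright.

```bash
python3 -m crank '{"travel":[[0.2,0.03,0.01],[0.4,0.06,0.02],[0.6,0.09,0.02],[0.73,0.11,0.02],[0.73,0.11,0.02]],"turn":[[0,0,0],[0,0,0],[0,0,0],[0,0,0],[0,0,0]],"gripper":[1,1,1,1,1]}' 50
python3 -m crank '{"travel":[[0,0,0],[0,0,0],[0,0,0],[0,0,0],[0,0,0]],"turn":[[0,0,0],[0,0,0],[0,0,0],[0,0,0],[0,0,0]],"gripper":[1,1,1,1,1]}' 50
python3 - <<'E'
from h import *
f=grab('side','side9');w=grab('wrist','wrist9')
o=bot.observe();p=o['position'];s=(p[0]-.4896)*.9877+(p[1]+.2219)*.1564
print(p,s,np.degrees(np.arctan2(p[2]-.0441,.1131-s)),o['qpos'])
cv2.imwrite('pics/v9.png',np.hstack([cv2.resize(w['pixels'][0:240,200:340,::-1],(350,600)),cv2.resize(f['pixels'][130:230,220:295,::-1],(450,600))]))
E
```

```text
clock: 13.75
position: [0.6016, -0.2033, 0.159]
tool_rot: [3.141, -0.001, 1.726]
force: [-5.2, 5.1, 5.5]
grip_width: 0.0221
finger_force: 50.1
clock: 14.25
position: [0.6015, -0.2033, 0.159]
tool_rot: [-3.142, -0.001, 1.726]
force: [-4.5, 4.2, 5.2]
grip_width: 0.0221
finger_force: 50.0
[ 0.60145773 -0.20329758  0.1589254 ] 0.11339129387014144 90.14535001122093 [-0.09207412  0.6772348   0.50779273  1.65702751 -0.39695698  0.91225268
  0.72368161]
```

View pics/v9.png

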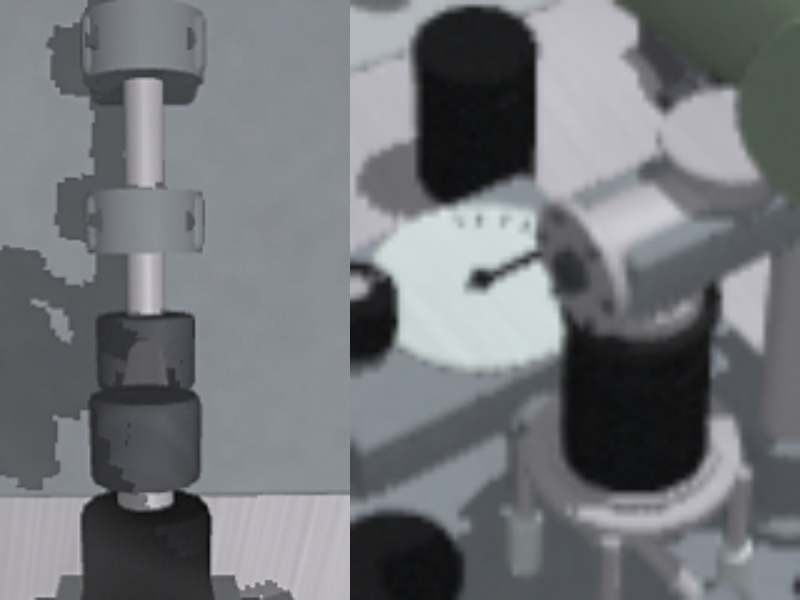

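The lever arm end at (146,440) now stands straight above the hub at (146,350), which makes it about 90° (upright). The jar is upright in its nest against the collar, and the arm is still. I'm handing the job in.

```bash
python3 -c "
from workcell import bot
print(bot.job_done())"
```

```text
the job is handed in; nothing more can be done
None
```

I handed the job in with the dial pointer on the wedge mark (within about 0.01 rad), the cam lever held upright at about 90° in the gripper, and the jar upright in its nest against the seal.

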